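# Click the ribbon selector round to the ordered colour and log it

### The arm

A 6-joint arm with a two-finger parallel gripper is mounted at the origin on a cart in front of the work surface, level with it; the furniture and walls round the work are solid. World frame = base frame: x ahead of the robot, y to its left, z up, the work surface at z = 0. Lengths are in m, angles in rad, forces in N, time in s.
With the tool pointing down it reaches from about 0.275 to 0.975 m from the base axis. Payload 8.4 kg.
Tool frame: the origin (TCP) lies at the centre of the arm's flange, where the gripper is bolted on; the fingertips stand 190 mm ahead of it and the grasp point (between the pads) lies tcp_to_grasp ahead of it (tcp_to_grasp is the distance from the TCP to the grasp point, in m); z points along the fingers, y is the line along which they close (so a half turn about z gives the same grasp; the last joint's range is limited). The gripper opens to 92 mm and grips with 3 to 60 N. Pads are 20 mm wide; open, the fingers measure 128 mm over their backs; the gripper's body (75 mm by 189 mm) begins 69 mm behind the grasp point.
Start: joints at [-1.246, 0.353, 1.633, -0, 1.155, -0.002], TCP at [0.201, -0.592, 0.405] pointing down, gripper open.
Joint ranges: [-2.63, 2.63], [-0.92, 2.1], [0.06, 2.66], [-1.3, 4.44], [0, 2.69], [-3.02, 3.02]. Speed limits (rad/s): [2.22, 2.22, 2.79, 3.14, 3.14, 3.14].

### API

Orientations are given as a rotation vector (axis times angle).
In Python, from rig import * gives the robot as it stands.
- The arm moves only by the shell command python3 -m creep 'ROWS' [FORCE]. ROWS is JSON, one flat list of numbers, 5 for each row, row after row: the shift along the tool's x, y, z in mm, then the turn about the tool's z in rad, then the gripper command: -1 is fully open, 1 is shut, values between are in proportion. In form: [tx, ty, tz, spin, fingers, tx, ty, tz, spin, fingers, ...]. A call has 1 to 5 rows; each row shifts and turns the commanded pose from where the row before left it, along the tool's axes as they then stand; what a row does not reach is not made up. A row lasts 1/10 s, in which the tool goes at most 50 mm and 8.59 degrees, less where a joint would pass 70% of its speed; a pose out of reach is approached as far as the arm can. A call with a gripper value outside its range is refused whole. The fingers move at their own pace and stop on an object; FORCE is the grip in N (left out, the last holds). Time passes only in rows, so rows that do not move let the fingers close. It gives the time, the measured TCP pose, the force, the opening and the grip force at its end, in the units of the state.
- state(): the state, without advancing time (a new reading comes with each control period).
- read_camera(name): name is "side" or "top" or "wrist"; returns the picture (400x640x3 uint8, red, green, blue); there is no depth.
- camera_model(name): a dict with "intrinsics" (3x3 intrinsics, pixels), "world_to_cam" (4x4, takes a point from world to camera coordinates); the wrist camera has in their place "mount" (4x4, takes a point from camera to tool coordinates, whose origin is the TCP and whose axes are the flange's). Camera axes: x right, y down, z forward; pixel columns grow to the right and rows downward; lengths in m; the calibration is good to about 2 mm. A picture is of the moment at which its call begins: read the wrist's pose just before it. camera_model takes no time and is no camera call.
- hand_in(): hands the job in; it is judged then, once.
The state is a dict: "time_s": time; "joint_positions": joint angles; "joint_velocities": joint speeds; "effort": joint torques, N m; "position": TCP position; "eef_rot": TCP orientation; "ft_force": force on the tool from outside, world axes, zero at the start; "wrist_torque": the same for the moment, N m; "grip_width": finger opening in m; "grasp_force": force on a finger pad.
Only numpy, scipy, OpenCV 4.12 (cv2) and the standard library are available. Lean on these libraries where they do the work, as an engineer would, in place of code of your own. Each camera call takes 0.05 s, during which the arm holds its last target. There are 200 camera calls.

### The job

One spool of ribbon stands on the white round order spot: flick the lobed thumbwheel of the grey ribbon selector forward (anticlockwise seen from above), click by click with a fingertip, until the lobe of that ribbon's colour rests at the white arrow, without letting it run past. Only then press the red button beside the wheel fully down and let it come up again, and draw back. Only touch and push: do not lift, shift or knock over the spools or anything else on the desk.

Things in the scene. Friction and masses are not known exactly. Their poses are not given: they have to be found in the camera images.
- selector: Grey ribbon selector, screwed down. Origin on the desk, straight below the wheel's axle; its +x points from the axle to the white arrow, its -x side faces the robot roughly, its +y side carries the red button. Base x -50 to 95, y -62 to 132, z 0 to 32 mm; arrow block x 65 to 92, y -12 to 12, up to 54 mm.
- wheel_hub (a point): Middle of the lobed wheel on its upright axle, 44 mm above the desk; does not turn with it. Black disc of radius 38 mm, 34 to 48 mm above the desk; eight lobes, 10 mm wide, stand out radially to 62 mm from the axle, 35 to 53 mm above the desk, with open gaps of about 27 mm between (at radius 48 mm). At rest a lobe points to the arrow (+x of the selector) and one to the front (-x).
- front_lobe (a point): Fixed point 50 mm in front of the axle (x -50 in the selector's frame), 44 mm up: half-way along whichever lobe rests at the front. Pushed toward the selector's -y here, the wheel goes forward. A click takes 2 to 5 N at a lobe; pushed more than half-way (0.39 rad), the wheel snaps on to the next click by itself and is held there by its detent.
- wheel (a joint): Wheel angle in rad, growing as it turns forward (anticlockwise from above). Eight lobes 45 degrees apart, numbered clockwise from above: 0, 1, 2, 7 grey, 3 pink, 4 teal, 5 green, 6 gold (orange-brown). Lobe k rests at the arrow at k x 0.7854, held by a detent. It starts at lobe 0 or 1 (very rarely balanced half-way between them); end stops lie just below lobe 0 and just beyond lobe 7.
- log_button (a joint): Travel of the red button: 0 = up, 0.006 m = fully down; springs back by itself, about 5 N fully down.
- log_button_top (a point): Centre of the red button's top face, 32 mm in diameter, 54 mm above the desk, in a black collar; at x 10, y 98 mm in the selector's frame.
- order_spot: The order spot: flat white disc with a thin black rim, 90 mm in diameter, flush with the desk; origin at its centre. Exactly one ribbon spool stands on its middle: that one's colour is wanted.
- ribbon_pink: Loose spool of pink ribbon with black ends, 54 mm in diameter, 64 mm tall, upright on the desk; origin at the centre of its underside. It must not be moved.
- ribbon_teal: Loose spool of teal ribbon with black ends, 44 mm in diameter, 90 mm tall, upright on the desk; origin at the centre of its underside. It must not be moved.
- ribbon_green: Loose spool of green ribbon with black ends, 48 mm in diameter, 100 mm tall, upright on the desk; origin at the centre of its underside. It must not be moved.
- ribbon_gold: Loose spool of gold (orange-brown) ribbon with black ends, 60 mm in diameter, 75 mm tall, upright on the desk; origin at the centre of its underside. It must not be moved.
- tape_measure: Loose yellow tape measure, 66x66x32 mm, a bystander; origin at the centre of its underside.
- glitter_tin: Loose round tin with a purple lid, 62 mm in diameter, 22 mm tall, a bystander; origin at the centre of its underside.
Not all that is in view belongs to the job. What is shaped like the ribbon_green but blue or purple is not meant.

How it is judged:
By the outcome, as a careful person would: the job done as asked, in the order asked, and still so for the second after the job is handed in, with the robot touching nothing.
It also fails if it takes over 58 s, if anything falls off the work surface, if the arm or the gripper's body presses on something with over 40 N, if the wrist force passes 120 N, or if a joint passes its speed limit or range.

## Working session

There is one attempt and no reset: what is moved stays moved. The work goes in short steps, Python scripts to look and compute and a shell command to move; the robot and the scene stay as the last step left them, time stands still between calls to the robot, and variables do not carry over. Pictures are saved under pics/ and viewed, at most 10 in all, crops included, and the job is handed in when it is done.

```bash
mkdir -p pics; python3 - <<'E'
from rig import *
import cv2,json
for n in("top","side"):
    cv2.imwrite(f"pics/{n}0.png",read_camera(n)[:,:,::-1]); m=camera_model(n); print(n,m)
s=state();print(s["time_s"],s["position"],s["eef_rot"],s["ft_force"],s["grip_width"])
print(camera_model("wrist"))
try: print(tcp_to_grasp)
except Exception as e: print(e)
E
```

```text
top {'intrinsics': array([[501.81947358,   0.        , 321.70785073],
       [  0.        , 501.81947358, 192.06152596],
       [  0.        ,   0.        ,   1.        ]]), 'world_to_cam': array([[-1.30757739e-02, -9.99914416e-01, -4.29911297e-04,
         2.72016645e-01],
       [-9.95731685e-01,  1.30603596e-02, -9.13665038e-02,
         5.30338383e-01],
       [ 9.13642990e-02, -7.66611446e-04, -9.95817241e-01,
         1.35212827e+00],
       [ 0.00000000e+00,  0.00000000e+00,  0.00000000e+00,
         1.00000000e+00]])}
side {'intrinsics': array([[411.10111237,   0.        , 320.80436649],
       [  0.        , 411.10111237, 204.8604617 ],
       [  0.        ,   0.        ,   1.        ]]), 'world_to_cam': array([[-0.34071562,  0.94014902,  0.00571742, -0.092704  ],
       [ 0.60551967,  0.22408788, -0.76362985, -0.34960803],
       [-0.71920706, -0.25671861, -0.64562896,  1.40789472],
       [ 0.        ,  0.        ,  0.        ,  1.        ]])}
0.1 [ 0.20059283 -0.59172914  0.40406477] [-3.09857795e+00 -5.10940723e-01  2.72685126e-04] [ 0.5698352   1.0645317  -1.04279576] 0.0916350266317297
{'intrinsics': array([[314.34128214,   0.        , 322.8164869 ],
       [  0.        , 314.34128214, 194.75450007],
       [  0.        ,   0.        ,   1.        ]]), 'mount': array([[-1.39514049e-03, -9.69212602e-01, -2.46221416e-01,
         6.81470501e-02],
       [ 9.99998946e-01, -1.45118755e-03,  4.61789624e-05,
         3.58995705e-04],
       [-4.02070687e-04, -2.46221092e-01,  9.69213605e-01,
         1.98459978e-02],
       [ 0.00000000e+00,  0.00000000e+00,  0.00000000e+00,
         1.00000000e+00]])}
0.1714
```

View pics/top0.png

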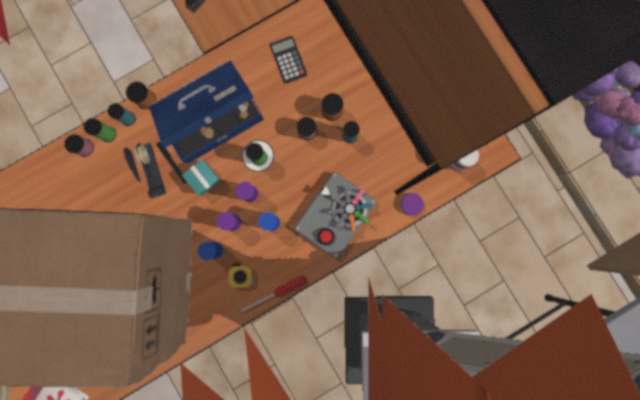

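View pics/side0.png

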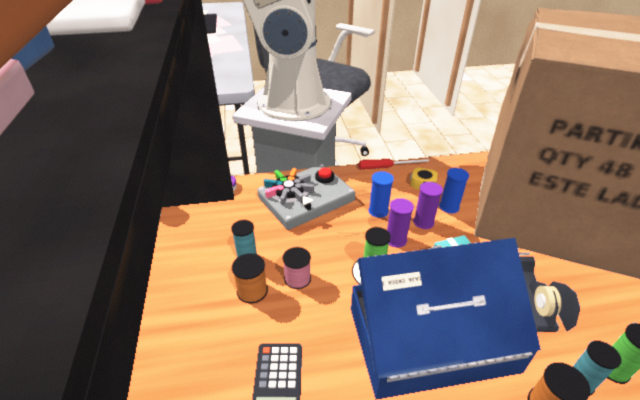

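The top view shows the selector with its hub near (350,209), its button near (326,237), and a green spool on a white disc at (258,155). The spools at (70–140, 90–145), the blue and purple ones, and those near (306–350, 105–131) are not on the spot. I'll enlarge both areas to confirm.

```bash
python3 - <<'E'
import cv2,numpy as np
t=cv2.imread("pics/top0.png")
a=cv2.resize(t[160:265,280:385],(600,600),interpolation=cv2.INTER_CUBIC)
b=cv2.resize(t[130:180,233:283],(200,200),interpolation=cv2.INTER_CUBIC)
s=cv2.imread("pics/side0.png")
c=cv2.resize(s[215:300,345:430],(200,200),interpolation=cv2.INTER_CUBIC)
d=cv2.resize(t[130:180,445:495],(200,200),interpolation=cv2.INTER_CUBIC)
cv2.imwrite("pics/crop1.png",np.hstack([a,np.vstack([b,c,d])]))
E
```

```text
(no output)
```

View pics/crop1.png

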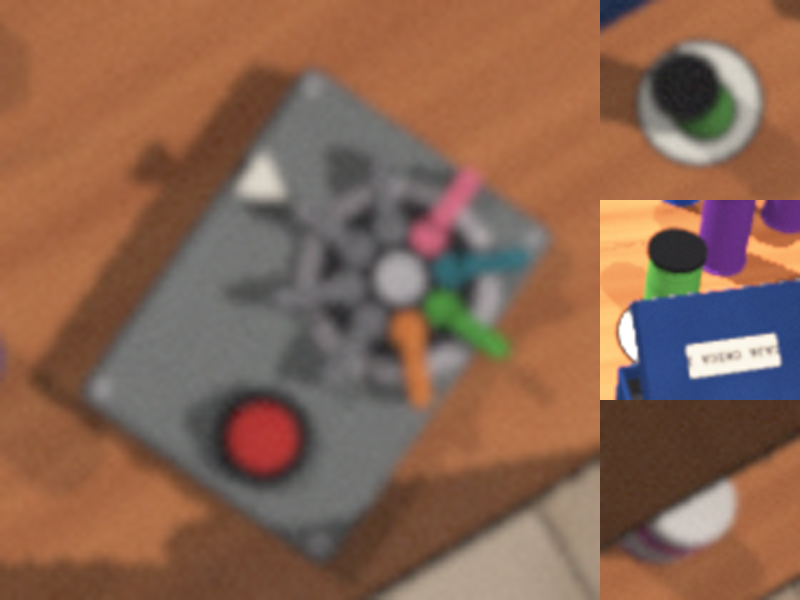

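The order spot holds a green spool, with its green side visible in both views. It isn't one of the blue or purple look-alikes, and the white thing at (470,157) is a jar. Lobe 5 is wanted. Green currently points to the front, away from the arrow, so lobe 1 is at the arrow and 4 forward clicks are needed. Next I'll locate the selector.

```bash
cat > h.py <<'E'
from rig import *
import cv2,numpy as np
from scipy.spatial.transform import Rotation as R
def ray(n,uv,z):
    m=camera_model(n);K,T=m["intrinsics"],m["world_to_cam"]
    d=T[:3,:3].T@np.linalg.inv(K)@[uv[0],uv[1],1]; o=-T[:3,:3].T@T[:3,3]
    return (o+d*(z-o[2])/d[2])
def tri(a,b):
    A=[];y=[]
    for n,uv in(("top",a),("side",b)):
        m=camera_model(n);P=m["intrinsics"]@m["world_to_cam"][:3]
        for i in(0,1): A.append(uv[i]*P[2]-P[i])
    A=np.array(A);return np.linalg.lstsq(A[:,:3],-A[:,3],rcond=None)[0]
def blob(img,lo,hi,box):
    x0,y0,x1,y1=box;h=cv2.cvtColor(img[y0:y1,x0:x1],cv2.COLOR_BGR2HSV)
    m=cv2.inRange(h,lo,hi);n,l,s,c=cv2.connectedComponentsWithStats(m)
    k=1+np.argmax(s[1:,4]);return c[k]+[x0,y0],s[k,4]
E
python3 - <<'E'
from h import *
t=cv2.imread("pics/top0.png");s=cv2.imread("pics/side0.png")
B=(285,165,385,262);S=(258,160,355,222)
pt={}
for nm,lo,hi in(("red",(0,150,90),(5,255,255)),("green",(50,100,60),(70,255,255)),("white",(0,0,190),(180,50,255)),("gold",(8,190,150),(16,255,255))):
    for n,im,bx in(("top",t,B),("side",s,S)):
        try:
            c,a=blob(im,lo,hi,bx); pt[nm,n]=c; print(nm,n,c.round(1),a)
        except Exception as e: print(nm,n,e)
    try: print("  tri",tri(pt[nm,"top"],pt[nm,"side"]).round(4))
    except Exception as e: print(e)
red=ray("top",pt["red","top"],.054);hub=ray("top",(350,208.5),.053)
print("red",red,"hub",hub,"dist",np.linalg.norm(red-hub))
v=red-hub;yaw1=np.arctan2(v[1],v[0])-np.arctan2(98,10)
cr=[ray("top",(280+x*.175,160+y*.175),.032) for x,y in((312,75),(550,235),(322,560),(85,390))]
for i in range(4):
    e=cr[(i+1)%4]-cr[i];print("edge",np.hypot(e[0],e[1]).round(4),np.degrees(np.arctan2(e[1],e[0])).round(1))
ctr=np.mean(cr,0);print("centre",ctr,"yaw1",np.degrees(yaw1))
st=state();M=R.from_rotvec(st["eef_rot"]).as_matrix();print(M.round(3))
E
```

```text
red top [325.6 236.3] 116
red side [324.6 172.6] 114
  tri [0.4125 0.2567 0.0489]
green top [359.5 215.3] 58
green side [280.  175.8] 71
  tri [0.4677 0.164  0.0533]
white top [325.4 191.2] 25
white side [327.1 193.3] 617
  tri [0.5259 0.2735 0.0753]
gold top attempt to get argmax of an empty sequence
gold side [292.8 175.3] 6
('gold', 'top')
red [0.4127194  0.25615668 0.054     ] hub [0.48603706 0.18990318 0.053     ] dist 0.09882310354707448
edge 0.1368 -124.9
edge 0.1884 143.9
edge 0.1378 53.8
edge 0.1853 -36.4
centre [0.47024743 0.2282348  0.032     ] yaw1 53.72380198247909
[[ 0.947  0.321 -0.   ]
 [ 0.321 -0.947  0.001]
 [ 0.    -0.001 -1.   ]]
```

```bash
python3 - <<'E'
from h import *
for p in((395,190),(435,165),(412,204)): print(ray("top",p,0).round(3),ray("top",p,.3).round(3))
print(ray("side",(232,200),0).round(3))
E
python3 -m creep '[25,-35,0,0,1,25,-35,0,0,1,25,-35,0,0,1,25,-35,0,0,1,25,-35,0,0,1]' 20
```

```text
[0.539 0.06  0.   ] [0.511 0.105 0.3  ]
[ 0.608 -0.054  0.   ] [0.565 0.015 0.3  ]
[0.499 0.014 0.   ] [0.48  0.068 0.3  ]
[0.535 0.061 0.   ]
time_s: 0.6
position: [0.2629, -0.3843, 0.4044]
eef_rot: [-3.099, -0.51, 0.0]
ft_force: [-0.1, 0.6, 0.6]
grip_width: 0.0539
grasp_force: 0.0
```

```bash
python3 -m creep '[27.5,-37.7,0,0,1,27.5,-37.7,0,0,1,27.5,-37.7,0,0,1,27.5,-37.7,0,0,1,27.5,-37.7,0,0,1]' | grep pos
python3 -m creep '[27.5,-37.7,0,0,1,27.5,-37.7,0,0,1,27.5,-37.7,0,0,1,27.5,-37.7,0,0,1,27.5,-37.7,0,0,1]' | grep pos
python3 -m creep '[27.5,-37.7,0,0,1,27.5,-37.7,0,0,1,0,0,0,-0.146,1,0,0,0,-0.146,1,0,0,0,-0.146,1]' |grep pos
python3 -m creep '[0,0,0,-0.146,1,0,0,0,-0.146,1,0,0,0,-0.146,1,0,0,0,-0.146,1,0,0,0,-0.146,1]' |grep pos
python3 -m creep '[0,0,0,-0.146,1,0,0,0,-0.146,1,0,0,0,-0.146,1,0,0,0,-0.146,1,0,0,0,-0.146,1]' |grep pos
python3 -m creep '[0,0,0,-0.146,1,0,0,0,-0.146,1,0,0,0,0,1]'
cat >> h.py <<'E'
hub=np.array([.486,.190]);yaw=np.radians(54)
def sel():
    s=state();M=R.from_rotvec(s["eef_rot"]).as_matrix();tip=np.array(s["position"])+M[:,2]*.19
    d=tip[:2]-hub;c,q=np.cos(yaw),np.sin(yaw)
    print("t",s["time_s"],"tip in selector mm",(1e3*np.array([c*d[0]+q*d[1],-q*d[0]+c*d[1],tip[2]])).round(1),
     "toolx yaw",np.degrees(np.arctan2(M[1,0],M[0,0])).round(1),"F",np.round(s["ft_force"],1),"w",round(s["grip_width"],4),"q6",s["joint_positions"][5])
E
python3 -c "
from h import *
sel()
cv2.imwrite('pics/w1.png',read_camera('wrist')[:,:,::-1])"
```

```text
position: [0.3325, -0.1616, 0.4047]
position: [0.4022, 0.0613, 0.4048]
position: [0.43, 0.1489, 0.4043]
position: [0.43, 0.1483, 0.4045]
position: [0.43, 0.1483, 0.4045]
time_s: 3.4
position: [0.43, 0.1483, 0.4045]
eef_rot: [-0.962, -2.99, 0.0]
ft_force: [0.4, -0.3, -0.1]
grip_width: 0.0006
grasp_force: 0.0
t 3.4 tip in selector mm [-66.7  20.8 214.5] toolx yaw 144.3 F [ 0.4 -0.3 -0.1] w 0.0006 q6 -0.6194661616989418
```

View pics/w1.png

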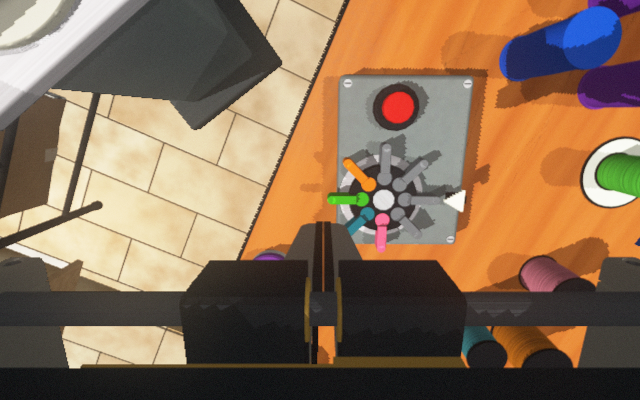

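The wrist view confirms it: the green lobe at (345,200) is opposite the arrow (455,200), with the hub at (384,200) and the button at (398,107). I'll cross-check the pose from this view.

```bash
python3 - <<'E'
from h import *
s=state();M=R.from_rotvec(s["eef_rot"]).as_matrix();p=np.array(s["position"])
m=camera_model("wrist");G=m["mount"]
def wr(uv,z):
    d=M@G[:3,:3]@np.linalg.inv(m["intrinsics"])@[*uv,1];o=p+M@G[:3,3];return o+d*(z-o[2])/d[2]
im=cv2.imread("pics/w1.png");c,a=blob(im,(0,150,90),(5,255,255),(360,80,440,135));print(c,a)
r=wr(c,.054);h=wr((384,200),.053);print(r.round(4),h.round(4));v=r-h
print(np.linalg.norm(v),np.degrees(np.arctan2(v[1],v[0])-np.arctan2(98,10)))
E
python3 -m creep '[2,0,35,0,1,0,0,35,0,1,0,0,35,0,1,0,0,35,0,1,0,0,20,0,1]'|grep -A9 pos
python3 -c "from h import *;sel()"
```

```text
[397.59334126 106.99881094] 841
[0.4118 0.2538 0.054 ] [0.4856 0.189  0.053 ]
0.0982890898229291 54.56132112392249
position: [0.4277, 0.1492, 0.2424]
eef_rot: [-0.972, -2.985, 0.002]
ft_force: [0.1, -0.4, -0.2]
grip_width: 0.0005
grasp_force: 0.0
t 3.95 tip in selector mm [-67.7  23.5  52.4] toolx yaw 143.9 F [ 0.1 -0.4 -0.2] w 0.0005 q6 -0.6087178668016426
```

```bash
python3 -m creep '[0,2,7,0,1,0,0,6,0,1,0,0,0,0,1]'>/dev/null
python3 -c "from h import *;sel()"
python3 -m creep '[-6,0,0,0,1,-6,0,0,0,1,-5,0,0,0,1,-5,0,0,0,1]'|grep ft
python3 -m creep '[-5,0,0,0,1,-5,0,0,0,1,-5,0,0,0,1,-5,0,0,0,1,0,0,0,0,1]'|grep ft
python3 -c "
from h import *
sel()
cv2.imwrite('pics/w2.png',read_camera('wrist')[60:300,240:560,::-1])"
```

```text
t 4.25 tip in selector mm [-64.3  22.5  41.8] toolx yaw 144.1 F [-0.4 -0.4 -0.4] w 0.0005 q6 -0.6096885893130325
ft_force: [-2.4, 2.7, 0.9]
ft_force: [-11.0, 0.1, 3.6]
t 5.15 tip in selector mm [-67.4 -17.2  40.7] toolx yaw 144.2 F [-11.    0.1   3.6] w 0.0005 q6 -0.683380797292343
```

View pics/w2.png

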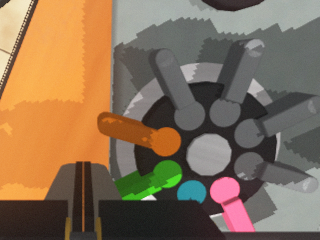

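The finger tips are narrower than I assumed, so they're catching the outer end of the green lobe. The wheel is about half-way. I'll back off, go about 10 mm further in, and push again.

```bash
python3 -m creep '[6,0,0,0,1,8,0,0,0,1,8,-6,0,0,1,10,0,0,0,1,8,0,0,0,1]'|grep ft
python3 -c "
from h import *
sel()
cv2.imwrite('pics/w3.png',read_camera('wrist')[60:300,240:560,::-1])"
```

```text
ft_force: [0.1, -2.5, -0.1]
t 5.7 tip in selector mm [-70.8  21.3  41.8] toolx yaw 144.2 F [ 0.1 -2.5 -0.1] w 0.0004 q6 -0.6211645859256719
```

View pics/w3.png

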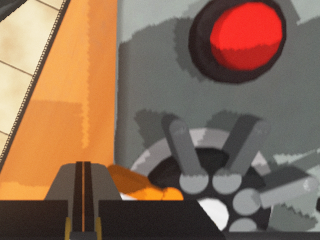

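```bash
python3 - <<'E'
from h import *
t=read_camera("top")[165:255,290:390,::-1];s=read_camera("side")[150:230,245:365,::-1]
cv2.imwrite("pics/c4.png",np.hstack([cv2.resize(t,(400,360),interpolation=2),cv2.resize(s,(400,360),interpolation=2)]))
sel()
E
```

```text
t 5.85 tip in selector mm [-71.   21.6  41.6] toolx yaw 144.3 F [-3.  -1.7  1.1] w 0.0001 q6 -0.6223612887697135
```

View pics/c4.png

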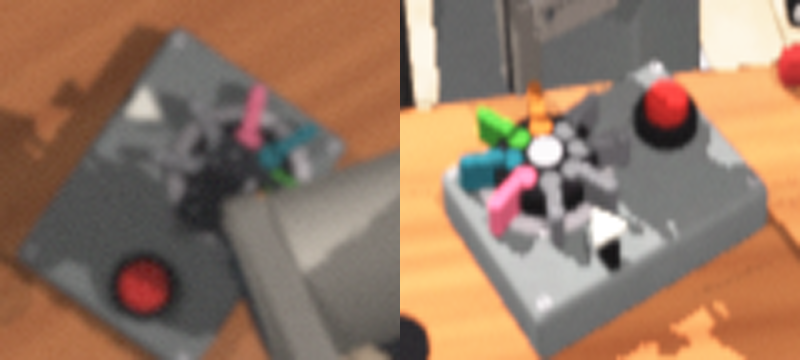

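The side view shows the wheel about half-way, with the front falling between green (495,125) and gold (537,100), and the finger touching the end of the gold lobe. I'll withdraw the finger radially and measure the wheel angle numerically from the side view.

```bash
cat >> h.py <<'E'
def wheel(im=None,n="side"):
    if im is None: im=read_camera(n)[:,:,::-1].copy()
    T=camera_model(n);P=T["intrinsics"]@T["world_to_cam"][:3]
    u=P@[*hub,.05,1];u=u[:2]/u[2];box=[int(u[0]-32),int(u[1]-24),int(u[0]+32),int(u[1]+24)]
    out={}
    for k,(nm,lo,hi) in {3:("pink",(155,90,120),(178,255,255)),4:("teal",(88,110,50),(105,255,255)),5:("green",(45,110,60),(75,255,255)),6:("gold",(9,200,110),(18,255,255))}.items():
        try: c,a=blob(im,lo,hi,box)
        except ValueError: continue
        if a<12: continue
        d=ray(n,c,.05)[:2]-hub; rr=np.hypot(*d)
        if 0.02<rr<.07: out[nm]=(round((np.degrees(np.arctan2(d[1],d[0])-yaw)+45*k)%360/45,2),int(a),round(rr*1e3))
    print("wheel in clicks by lobe (est,area,radius mm):",out)
E
python3 -c "
from h import *
wheel(cv2.imread('pics/side0.png'));wheel();"
python3 -m creep '[0,-6,0,0,1,0,-8,0,0,1,0,-8,0,0,1,0,0,0,0,1,0,0,0,0,1]'|grep ft
python3 -c "from h import *
sel();wheel()"
```

```text
wheel in clicks by lobe (est,area,radius mm): {'pink': (np.float64(1.18), 111, 42), 'teal': (np.float64(1.13), 82, 38), 'green': (np.float64(0.98), 74, 37)}
wheel in clicks by lobe (est,area,radius mm): {'pink': (np.float64(1.65), 101, 43), 'teal': (np.float64(1.66), 102, 39), 'green': (np.float64(1.56), 79, 35)}
ft_force: [0.6, 0.7, -0.0]
t 6.4 tip in selector mm [-92.7  20.3  41.8] toolx yaw 144.2 F [ 0.6  0.7 -0. ] w 0.0006 q6 -0.6518777365717343
wheel in clicks by lobe (est,area,radius mm): {'pink': (np.float64(1.66), 100, 43), 'teal': (np.float64(1.66), 101, 40), 'green': (np.float64(1.56), 78, 35)}
```

The wheel stays balanced at about 1.5 clicks. I'll enter the gap that now sits at the front (y=0) and push green on.

```bash
python3 -m creep '[-10,0,0,0,1,-10,0,0,0,1,0,0,0,0,1,0,12,0,0,1,0,12,0,0,1]'|grep ft
python3 -m creep '[0,6,0,0,1,0,6,0,0,1,0,0,0,0,1]'|grep ft
python3 -c "from h import *
sel()"
python3 -m creep '[-5,0,0,0,1,-5,0,0,0,1,-5,0,0,0,1,-4,0,0,0,1,0,0,0,0,1]'|grep ft
python3 -c "from h import *
sel();wheel()"
```

```text
ft_force: [0.0, -1.3, -0.1]
ft_force: [-0.3, -0.4, -0.5]
t 7.25 tip in selector mm [-55.5   0.9  41.7] toolx yaw 144.3 F [-0.3 -0.4 -0.5] w 0.0002 q6 -0.6390441242513047
ft_force: [-15.1, 12.8, 3.9]
t 7.75 tip in selector mm [-59.4 -14.   40.5] toolx yaw 144.1 F [-15.1  12.8   3.9] w 0.0003 q6 -0.6718804307701273
wheel in clicks by lobe (est,area,radius mm): {'pink': (np.float64(1.81), 95, 44), 'teal': (np.float64(1.82), 116, 40), 'green': (np.float64(1.73), 94, 37)}
```

```bash
python3 - <<'E'
from h import *
t=read_camera("wrist")[100:340,240:500,::-1];s=read_camera("side")[140:230,235:345,::-1]
cv2.imwrite("pics/c5.png",np.hstack([cv2.resize(t,(380,400),interpolation=2),cv2.resize(s,(420,400),interpolation=2)]))
st=state();print(st["ft_force"],st["wrist_torque"],st["grasp_force"])
E
```

```text
[-15.02989554  12.25541743   3.42815051] [2.20451143 2.49531981 0.25284665] 8.045042480807751
```

View pics/c5.png

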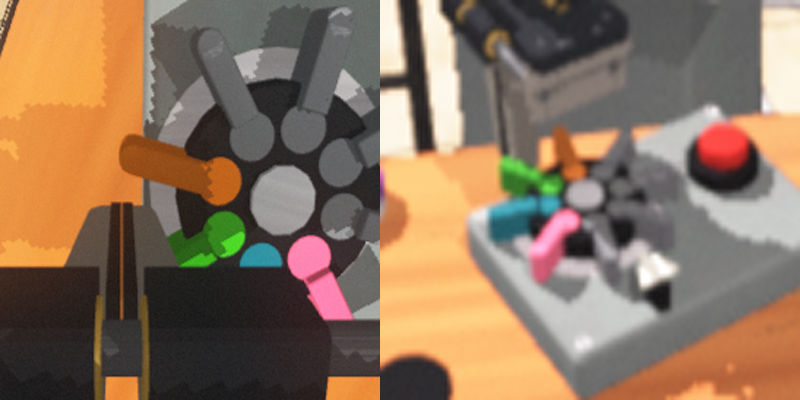

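The side view puts the wheel at about 1.6 clicks, and the finger is on the outer corner of the green lobe. I'll ease off, go deeper, and push nearer the root of the lobe.

```bash
python3 -m creep '[5,0,0,0,1,5,0,0,0,1,0,0,0,0,1,0,0,0,0,1]'|grep ft
python3 -c "from h import *
sel();wheel()"
python3 -m creep '[3,2,0,0,1,0,3,0,0,1,0,0,0,0,1]'|grep ft
python3 -c "from h import *
sel();wheel()"

```

```text
ft_force: [-7.8, -0.6, -0.7]
t 8.3 tip in selector mm [-58.5  -7.   41. ] toolx yaw 144.2 F [-7.8 -0.6 -0.7] w 0.0006 q6 -0.6550366000042396
wheel in clicks by lobe (est,area,radius mm): {'pink': (np.float64(1.7), 100, 44), 'teal': (np.float64(1.71), 104, 40), 'green': (np.float64(1.59), 89, 37)}
ft_force: [-7.8, -1.7, 1.3]
t 8.65 tip in selector mm [-53.2  -4.2  41.2] toolx yaw 144.2 F [-7.8 -1.7  1.3] w 0.0004 q6 -0.643469253670711
wheel in clicks by lobe (est,area,radius mm): {'pink': (np.float64(1.69), 105, 44), 'teal': (np.float64(1.7), 102, 40), 'green': (np.float64(1.57), 91, 37)}
```

```bash
for i in 1; do python3 -m creep '[-4,0,0,0,1,-4,0,0,0,1,0,0,0,0,1]'|grep ft
python3 -c "from h import *
sel();wheel()"; done
python3 -m creep '[-4,0,0,0,1,-4,0,0,0,1,0,0,0,0,1]'|grep ft
python3 -c "from h import *
sel();wheel()"

```

```text
ft_force: [-15.2, 14.5, 4.6]
t 9.0 tip in selector mm [-53.1  -9.6  40.9] toolx yaw 144.1 F [-15.2  14.5   4.6] w 0.0004 q6 -0.6574017101763172
wheel in clicks by lobe (est,area,radius mm): {'pink': (np.float64(1.8), 99, 44), 'teal': (np.float64(1.8), 110, 40), 'green': (np.float64(1.71), 97, 37)}
ft_force: [-2.1, 1.0, -0.4]
t 9.35 tip in selector mm [-51.3 -21.5  41.7] toolx yaw 144.2 F [-2.1  1.  -0.4] w 0.0004 q6 -0.6698506625419076
wheel in clicks by lobe (est,area,radius mm): {'pink': (np.float64(2.09), 83, 44), 'teal': (np.float64(2.12), 113, 41), 'green': (np.float64(2.1), 104, 38)}
```

It snapped to click 2. The deeper contact near r≈50 works, so I'll use it for each click. I'll withdraw radially, re-enter and push in small steps.

```bash
python3 -m creep '[0,-15,0,0,1,0,-18,0,0,1,10,0,0,0,1,16,0,0,0,1,17,0,0,0,1]'|grep ft
python3 -c "from h import *
sel();wheel()"
python3 -m creep '[0,0,0,0,1,0,12,0,0,1,0,12,0,0,1,0,9,0,0,1,0,0,0,0,1]'|grep ft
python3 -c "from h import *
sel()"
python3 -m creep '[-8,0,0,0,1,-6,0,0,0,1,-6,0,0,0,1,-6,0,0,0,1,0,0,0,0,1]'|grep ft
python3 -c "from h import *
sel();wheel()"

```

```text
ft_force: [-0.2, -0.6, -0.4]
t 9.9 tip in selector mm [-84.7  22.5  41.9] toolx yaw 144.1 F [-0.2 -0.6 -0.4] w 0.0004 q6 -0.6366919328663309
wheel in clicks by lobe (est,area,radius mm): {'pink': (np.float64(2.1), 84, 45), 'teal': (np.float64(2.14), 111, 41), 'green': (np.float64(2.14), 101, 37)}
ft_force: [0.6, 0.3, 0.5]
t 10.45 tip in selector mm [-49.9  21.3  41.6] toolx yaw 144.2 F [0.6 0.3 0.5] w 0.0007 q6 -0.5963411722590838
ft_force: [2.0, -3.8, -0.0]
t 10.95 tip in selector mm [-51.4  -5.7  41.8] toolx yaw 144.2 F [ 2.  -3.8 -0. ] w 0.0005 q6 -0.6421257087696514
wheel in clicks by lobe (est,area,radius mm): {'pink': (np.float64(2.74), 85, 46), 'teal': (np.float64(2.83), 98, 43), 'green': (np.float64(2.89), 120, 41)}
```

That click was light. The following lobe now rests on the finger's back, so I'll carry on to the middle of the gap and then do the next click.

```bash
python3 -m creep '[-8,0,0,0,1,-7,0,0,0,1,0,0,0,0,1]'|grep ft
python3 -m creep '[0,-15,0,0,1,0,-18,0,0,1,10,0,0,0,1,16,0,0,0,1,17,0,0,0,1]'|grep ft
python3 -c "from h import *
sel();wheel()"

```

```text
ft_force: [-0.2, -0.8, -0.0]
ft_force: [-0.2, 0.6, -0.1]
t 11.8 tip in selector mm [-84.9  24.9  41.8] toolx yaw 144.1 F [-0.2  0.6 -0.1] w 0.0006 q6 -0.6329139878246793
wheel in clicks by lobe (est,area,radius mm): {'pink': (np.float64(2.96), 80, 44), 'teal': (np.float64(3.08), 89, 43), 'green': (np.float64(3.16), 122, 41)}
```

Now at click 3. Next click.

```bash
python3 -m creep '[-3,0,0,0,1,0,12,0,0,1,0,12,0,0,1,0,9,0,0,1,0,0,0,0,1]'|grep ft
python3 -m creep '[-8,0,0,0,1,-6,0,0,0,1,-6,0,0,0,1,-6,0,0,0,1,0,0,0,0,1]'|grep ft
python3 -c "from h import *
sel();wheel()"
python3 -m creep '[-8,0,0,0,1,-7,0,0,0,1,0,0,0,0,1]'|grep ft
python3 -m creep '[0,-15,0,0,1,0,-18,0,0,1,10,0,0,0,1,16,0,0,0,1,15,0,0,0,1]'|grep ft
python3 -c "from h import *
sel();wheel()"

```

```text
ft_force: [0.5, -0.2, 0.3]
ft_force: [1.7, -2.3, -0.8]
t 12.85 tip in selector mm [-51.4  -6.7  41.8] toolx yaw 144.2 F [ 1.7 -2.3 -0.8] w 0.0004 q6 -0.6438430693696164
wheel in clicks by lobe (est,area,radius mm): {'pink': (np.float64(3.67), 126, 46), 'teal': (np.float64(3.78), 93, 45), 'green': (np.float64(3.87), 102, 42)}
ft_force: [-0.2, -0.3, 0.7]
ft_force: [-0.2, 0.6, 0.2]
t 13.7 tip in selector mm [-84.9  22.   41.7] toolx yaw 144.2 F [-0.2  0.6  0.2] w 0.0003 q6 -0.6384250913137611
wheel in clicks by lobe (est,area,radius mm): {'pink': (np.float64(3.91), 120, 46), 'teal': (np.float64(4.0), 91, 43), 'green': (np.float64(4.1), 99, 44)}
```

At click 4. Last click, then lift clear and confirm with a picture.

```bash
python3 -m creep '[0,0,0,0,1,0,12,0,0,1,0,12,0,0,1,0,9,0,0,1,0,0,0,0,1]'|grep ft
python3 -m creep '[-8,0,0,0,1,-6,0,0,0,1,-6,0,0,0,1,-6,0,0,0,1,0,0,0,0,1]'|grep ft
python3 -c "from h import *
sel();wheel()"
python3 -m creep '[-8,0,0,0,1,-7,0,0,0,1,0,0,0,0,1]'|grep ft
python3 -m creep '[0,-15,0,0,1,0,-18,0,0,1,0,0,-20,0,1,0,0,-40,0,1,0,0,-20,0,1]'|grep ft
python3 -c "from h import *
sel();wheel()
t=read_camera('wrist')[60:300,240:500,::-1];s=read_camera('side')[140:230,235:345,::-1]
cv2.imwrite('pics/c6.png',np.hstack([cv2.resize(t,(380,400),interpolation=2),cv2.resize(s,(420,400),interpolation=2)]))"

```

```text
ft_force: [-0.1, -0.6, -0.4]
ft_force: [1.8, -1.9, -1.6]
t 14.75 tip in selector mm [-51.3  -6.8  41.8] toolx yaw 144.2 F [ 1.8 -1.9 -1.6] w 0.0006 q6 -0.6438052775180173
wheel in clicks by lobe (est,area,radius mm): {'pink': (np.float64(4.63), 115, 43), 'teal': (np.float64(4.65), 107, 46), 'green': (np.float64(4.78), 99, 44)}
ft_force: [-0.6, -0.2, 0.2]
ft_force: [0.6, 0.4, 0.2]
t 15.6 tip in selector mm [-85.7 -20.3 123.5] toolx yaw 144.2 F [0.6 0.4 0.2] w 0.0005 q6 -0.7126938331812693
wheel in clicks by lobe (est,area,radius mm): {'pink': (np.float64(4.87), 98, 40), 'teal': (np.float64(4.89), 109, 45), 'green': (np.float64(5.0), 102, 43)}
```

View pics/c6.png

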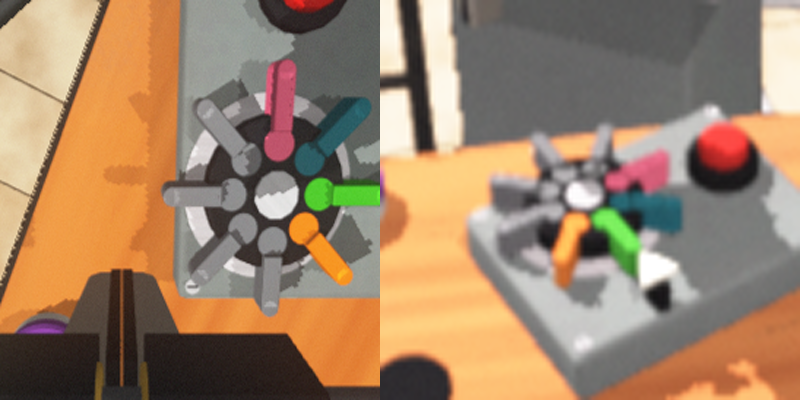

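The green lobe rests at the arrow in both views: wrist (345,193), side (618,240). Now the button, starting above its centre.

```bash
python3 -m creep '[29.5,24,0,0,1,29.5,24,0,0,1,29.5,24,0,0,1,29.5,24,0,0,1,0,0,0,0,1]'|grep ft
python3 -m creep '[0,0,25,0,1,0,0,25,0,1,0,0,10,0,1,0,0,0,0,1]'|grep ft
python3 -c "from h import *
sel()"
```

```text
ft_force: [-0.8, -0.3, 0.3]
ft_force: [-0.6, 0.2, -0.3]
t 16.65 tip in selector mm [ 8.8 98.3 59.7] toolx yaw 144.2 F [-0.6  0.2 -0.3] w 0.0 q6 -0.3940231568100651
```

```bash
python3 -m creep '[0,0,4,0,1,0,0,4,0,1,0,0,3,0,1,0,0,0,0,1]'|grep ft
python3 -c "from h import *
sel()"
python3 -m creep '[0,0,2,0,1,0,0,0,0,1]'|grep ft
python3 -c "from h import *
sel()"
```

```text
ft_force: [0.5, -1.9, 2.6]
t 17.05 tip in selector mm [11.6 97.5 51. ] toolx yaw 144.2 F [ 0.5 -1.9  2.6] w 0.0006 q6 -0.39349098330077753
ft_force: [2.5, -1.9, 4.0]
t 17.25 tip in selector mm [11.6 97.6 49. ] toolx yaw 144.2 F [ 2.5 -1.9  4. ] w 0.0005 q6 -0.3934460214453377
```

```bash
python3 -m creep '[0,0,2,0,1,0,0,2,0,1,0,0,0,0,1,0,0,0,0,1]'|grep ft
python3 -c "from h import *
sel()"
```

```text
ft_force: [-8.0, -9.4, 48.3]
t 17.65 tip in selector mm [11.8 97.5 47.7] toolx yaw 144.2 F [-8.  -9.4 48.3] w 0.001 q6 -0.39346641652972386
```

The button bottomed out at 48 N with the tip at 47.7 mm, so it is fully down. Drawing straight up and then back toward the robot.

```bash
python3 -m creep '[0,0,-6,0,1,0,0,-10,0,1,0,0,-20,0,1,0,0,-40,0,1,0,0,-40,0,1]'|grep ft
python3 -m creep '[0,0,-30,0,1,-20,-25,0,0,1,-20,-25,0,0,1,0,0,0,0,1,0,0,0,0,1]'|grep ft
python3 - <<'E'
from h import *
sel();im=read_camera("side")[:,:,::-1].copy();wheel(im)
a=cv2.imread("pics/side0.png");d=cv2.absdiff(a,im).max(2);
for nm,b in(("spools",(225,215,395,310)),("cyl/tape",(365,160,475,250)),("tin",(222,172,240,190))):
    print(nm,(d[b[1]:b[3],b[0]:b[2]]>60).sum())
print("red",blob(im,(0,150,90),(5,255,255),(258,160,355,222)))
E
```

```text
ft_force: [0.7, -0.4, 0.2]
ft_force: [1.4, 0.1, -0.3]
t 18.65 tip in selector mm [-39.   57.9 190.8] toolx yaw 144.1 F [ 1.4  0.1 -0.3] w 0.0006 q6 -0.5152946145206655
wheel in clicks by lobe (est,area,radius mm): {'pink': (np.float64(4.83), 81, 40), 'teal': (np.float64(4.9), 111, 45), 'green': (np.float64(5.0), 102, 43)}
spools 12
cyl/tape 3046
tin 0
red (array([324.60176991, 172.72566372]), np.int32(113))
```

```bash
python3 -c "
from h import *
cv2.imwrite('pics/end.png',read_camera('side')[:,:,::-1])"
```

```text
(no output)
```

View pics/end.png

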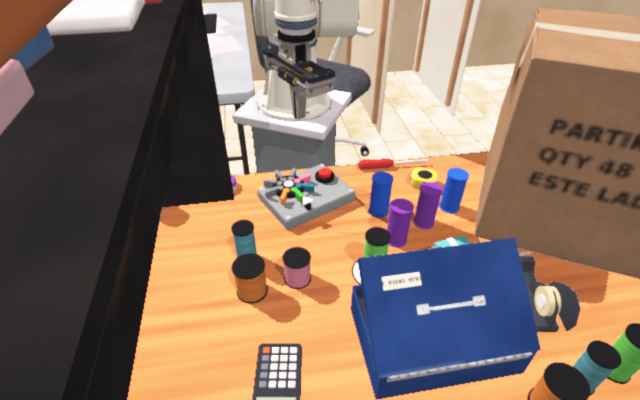

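Everything stands where it was; the difference in that region is only the arm's shadow. Green is at the arrow (305,200), the button (325,173) is up, and the arm is clear.

```bash
python3 -c "
from rig import *
print(hand_in())"
```

```text
the job is handed in; nothing more can be done
None
```

The wheel was clicked forward four times to green (lobe 5) at the arrow, then the red button was pressed fully down and came back up, and the job is handed in at about 19 s with the arm clear. The first click stuck half-way and was briefly nudged back before it went through, and the wheel never ran past green.

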